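Lock the depth stop of the screen press

TASK

The press's depth stop has just been set with the gauge: lock it by running the brass jam nut clockwise down onto its spring washer and snugging it tight, without letting the set screw turn with it. Then draw the gauge out from under the screw and lay it flat on the blue mat, handle up. Leave the other things on the bench where they are.

Things in the scene. Friction and masses are not known exactly. Their poses are not given: they have to be found in the camera images.
- depth_stop: Fixed grey C-frame on an aluminium base plate. Origin: on the bench under the vertical screw axis; z up. Base plate 100 (x) by 207 (y from -85 to +122), 15 mm thick. A column 60 by 40 mm stands at y -84 to -44; from it an arm 60 mm wide (x) reaches over the axis to y +31, its underside 62 mm and its flat top 90 mm above the bench. On top, under the nut, a 3 mm spring washer.
- nut_mid (a point): Centre of the brass hexagon jam nut, on the screw axis; turns and descends with it. 36 mm across flats (flat normals along its own x axis and every 60 degrees from it, flats 20.8 mm wide), 18 mm high: underside 9 mm below this point. Starts 0.5 to 1.7 mm above the washer, 1 to 3.6 rad to go; clockwise seen from above lowers it 3 mm a turn (0.48 mm per rad). Exact touch angle not known beforehand.
- jam_nut: The same nut, origin at the centre of its underside. Feel: a drag of about 0.1 N m while it runs free; it stays where left. On touching the washer the torque rises to about 0.22 N m, then by 0.6 N m per rad it turns on past touch. Tight from 0.2 rad past touch (0.34 N m); at about 0.5 N m the set screw slips and turns along. Stop near 0.41 N m.
- washer_top (a point): Centre of the upper face of the steel spring washer that lies on the arm's top under the nut, 34 mm across (narrower than the nut), 93 mm above the bench while unloaded. It sinks by 1 mm per rad that the nut is turned past first touch.
- screw_mark (a point): Red dot on the slotted top of the dark steel set screw, 8 mm off the screw axis, 129 mm above the bench; the screw is 23 mm thick and passes up through the nut. The dot shows the screw's angle, its setting, which must end within 0.15 rad of the start (1.2 mm at the dot). Under torque the screw twists elastically with the nut by 0.33 rad per N m and springs back; over 0.25 rad (2 mm) it has slipped. The screw's lower tip is 37 mm above the bench.
- gauge: Loose setting gauge, about 220 g. Origin: underside of its slip below the handle; z up. Steel slip 24 (x) by 134 (y from +10 to -124) by 20 mm high; upright red handle 20 (x) by 16 (y) mm at x = y = 0, from 20 to 72 mm height. It lies on the stop's base plate, its y along the stop's y, its handle about 110 mm from the screw axis towards the stop's +y, its far end under the screw tip.
- gauge_mid (a point): Middle of the underside of the gauge's slip, 57 mm from the handle along the gauge's -y. At the start the slip's top is 2 mm below the screw tip: draw the gauge level towards the stop's +y by at least 40 mm before lifting it.
- mat_pad: Blue silicone mat fixed to the bench, 150 (x) by 180 (y) mm, 4 mm thick. Origin: centre of its underside.
- phone: Black phone lying flat, 72 by 150 by 8 mm; leave alone. Origin: centre of its underside.
- glue_bottle: Clear glue bottle with orange cap, 44 mm across, 100 mm high; leave alone. Origin: centre of its underside.
- tape_roll: Yellow roll, 84 mm across, 24 mm high; leave alone. Origin: centre of its underside.
- driver: Screwdriver with green handle, lying along its x, 200 mm long; leave alone. Origin: under its middle.
Things that resemble listed ones, but are neither listed nor needed, are in the scene too. Several things look just like the mat_pad: the one meant starts farthest to the robot's left.

How it is judged (in metres and radians):
On the way, in this order (a step that is already met when the one before it is completed fails the run):
1. the jam nut is run down and tight on its washer, the gauge still under the screw (z of washer_top in the frame of depth_stop below 0.0928 m and horizontal distance between gauge_mid and depth_stop below 0.07 m), for 0.2 s.
2. the gauge is drawn out clear of the stop (horizontal distance between gauge_mid and depth_stop above 0.15 m), for 0.1 s.
At the end, for the whole second after the job is handed in: Nut 0.2 rad or more past first touch on its washer; set screw within 0.15 rad of its start (1.2 mm at its dot); gauge at rest flat on the blue mat, handle up (0.08 rad), its slip's middle within 45 mm of the mat's centre; phone, bottle, roll and screwdriver moved less than 30 mm (z of washer_top in the frame of depth_stop below 0.0928 m and distance of screw_mark from where it was at the start of the episode below 0.0012 m and horizontal distance between gauge_mid and mat_pad below 0.045 m and height (world z) of each of gauge_mid, gauge below 0.008 m and angle between gauge's own z axis and vertical below 0.08 rad and linear speed of gauge below 0.02 m/s and distance of each of phone, glue_bottle, tape_roll, driver from where it was at the start of the episode below 0.03 m).
It fails at once if the set screw turned with the nut: the setting is lost (distance of screw_mark from where it was at the start of the episode above 0.002 m).
It fails at once if the phone was moved (distance of phone from where it was at the start of the episode above 0.03 m).
It fails at once if the glue bottle was moved (distance of glue_bottle from where it was at the start of the episode above 0.03 m).
It fails at once if the tape roll was moved (distance of tape_roll from where it was at the start of the episode above 0.03 m).
It fails at once if the driver was moved (distance of driver from where it was at the start of the episode above 0.03 m).
It also fails if it takes over 72 s, if anything falls off the work surface, if the arm or the gripper's body presses on something with over 40 N, if the wrist force passes 120 N, or if a joint passes its speed limit or range.

ROBOT

A 6-joint arm with a two-finger parallel gripper is mounted at the origin on the work surface. World frame = base frame: x ahead of the robot, y to its left, z up, the work surface at z = 0. Lengths are in mm, angles in rad, forces in N, time in s.
With the tool pointing down it reaches from about 300 to 775 mm from the base axis. Payload 14.6 kg.
Tool frame: the origin (TCP) lies on the mounting face of the last link; the fingertips stand 199 mm ahead of it and the grasp point (between the pads) lies 180 mm ahead of it; z points along the fingers, y is the line along which they close (so a half turn about z gives the same grasp; the last joint's range is limited). The gripper opens to 94 mm and grips with 3 to 60 N. Pads are 16 mm wide; open, the fingers measure 119 mm over their backs; the gripper's body (75 mm by 177 mm) begins 78 mm behind the grasp point.
Start: joints at [-1.402, 0.3, 1.521, -0, 1.321, -0.067], TCP at [128.485, -534.773, 404.646] pointing down, gripper open.
Joint ranges: [-3.03, 3.03], [-0.79, 2.21], [0.23, 2.52], [-1.04, 4.18], [0, 3.07], [-2.55, 2.55]. Speed limits (rad/s): [2.22, 2.22, 2.57, 3.14, 3.14, 3.14].

INTERFACE

Orientations are given as [roll, pitch, yaw] about the fixed x, y, z axes, in that order (R = Rz(yaw) Ry(pitch) Rx(roll)).
In Python, from cell import manip gives the robot as it stands. The module is installed in compiled form; this text tells all that it offers.
- The arm moves only by the shell command python3 -m creep 'ROWS' [FORCE]. ROWS is a JSON object of lists of equal length, an entry for each row: "slide": the shift along the world's x, y, z in cm, a list of three; "turn": the turn about the world's z in rad; "claw": the opening, from 0 (shut) to 1 (fully open). A call has 1 to 8 rows; each row shifts and turns the commanded pose from where the row before left it; what a row does not reach is not made up. A row lasts 1/8 s, in which the tool goes at most 62.5 mm and 10.7 degrees, less where a joint would pass 70% of its speed; a pose out of reach is approached as far as the arm can. A call with a gripper value outside its range is refused whole. The fingers move at their own pace and stop on an object; FORCE is the grip in N (left out, the last holds). Time passes only in rows, so rows that do not move let the fingers close. It gives the time, the measured TCP pose, the force, the opening and the grip force at its end, in the units of the state.
- manip.read_state(): the state, without advancing time (a new reading comes with each control period).
- manip.camera(name): name is "scene" or "top" or "wrist"; returns (picture, depth): 384x512x3 uint8, red, green, blue; 384x512 float32, mm along the optical axis (not along the pixel's ray), 0 where there is no reading.
- manip.calibration(name): a dict with "intrinsics" (3x3 intrinsics, pixels), "pose" (4x4, takes a point from camera to world coordinates). Camera axes: x right, y up, looking along -z (the intrinsics and any distortion apply to the point x, -y, -z); pixel columns grow to the right and rows downward; lengths in mm; the calibration is good to about 2 mm. The wrist camera is an equidistant fisheye: a pixel r from the principal point sees the ray r / f radians off the axis. A picture is of the moment at which its call begins: read the wrist's pose just before it. calibration takes no time and is no camera call; for the wrist camera it gives the pose at the moment of the call.
- manip.sign_off(): hands the job in; it is judged then, once.
Trained networks look in the newest picture that a camera, given by its name, has taken for a name from the list of things; names that differ only in an ending like _2 or _b are one class to them, and where a whole thing is asked for, a point or a joint stands for the part that bears it (a point fixed in the world has none). Each returns a list of dicts, best first, with "score" (0 to 1); they miss things now and then, are a little off and sometimes report something else, mostly with a low value. They report only what shows in the picture. A call takes as long as a camera call. They do not tell look-alikes from the thing itself.
- manip.cut_out(query, camera): "mask" (384x512 bool, what is visible of it) and "position" ([column, row] in pixels, amid what is visible of it).
The state is a dict: "clock": time; "joints": joint angles; "qd": joint speeds; "effort": joint torques, N m; "eef_pos": TCP position; "eef_rot": TCP orientation; "wrist_force": force on the tool from outside, world axes, zero at the start; "moment": the same for the moment, N m; "finger_gap": finger opening in mm; "finger_force": force on a finger pad.
Only numpy, scipy, OpenCV 4.12 (cv2) and the standard library are available. Lean on these libraries where they do the work, as an engineer would, in place of code of your own. Each camera call takes 0.05 s, during which the arm holds its last target. There are 200 camera calls.

## Working session

There is one attempt and no reset: what is moved stays moved. The work goes in short steps, Python scripts to look and compute and a shell command to move; the robot and the scene stay as the last step left them, time stands still between calls to the robot, and variables do not carry over. Pictures are saved under pics/ and viewed, at most 10 in all, crops included, and the job is handed in when it is done.

```bash
mkdir -p pics; cat > h.py <<'E'
import numpy as np, cv2
from cell import manip
def shot(cam,name=None):
    im,d=manip.camera(cam)
    if name: cv2.imwrite('pics/'+name,im[:,:,::-1])
    return im,d
def cloud(cam,d):
    c=manip.calibration(cam);K=np.array(c['intrinsics']);P=np.array(c['pose'])
    v,u=np.mgrid[0:d.shape[0],0:d.shape[1]]
    x=(u-K[0,2])/K[0,0];y=(v-K[1,2])/K[1,1]
    p=np.stack([x*d,-y*d,-d],-1)
    w=p@P[:3,:3].T+P[:3,3]; w[d<=0]=np.nan
    return w
E
python3 - <<'E'
from h import *
for cam in('top','scene'):
    im,d=shot(cam,cam+'0.png');w=cloud(cam,d);c=manip.calibration(cam)
    print(cam,[k for k in c],np.round(np.array(c['pose'])[:3,3]))
    for q in('depth_stop','jam_nut','gauge','mat_pad','screw_mark','phone','glue_bottle','tape_roll','driver'):
        for r in manip.cut_out(q,cam)[:4]:
            m=r['mask'];print(q,round(r['score'],2),np.round(r['position']),np.round(np.nanmedian(w[m],0)),m.sum())
a=cv2.imread('pics/top0.png');cv2.imwrite('pics/top0.png',a)
E
```

```text
top ['intrinsics', 'pose'] [ 404.  -23. 1355.]
depth_stop 0.85 [284. 200.] [ 585. -117.   18.] 2037
depth_stop 0.62 [160. 158.] [696. 240.  65.] 258
jam_nut 0.58 [280. 201.] [ 582. -117.  111.] 32
gauge 0.71 [257. 205.] [576. -53.  35.] 248
mat_pad 0.8 [131. 232.] [483. 319.   3.] 2971
mat_pad 0.72 [213. 283.] [340.  71.   3.] 3112
mat_pad 0.53 [279. 201.] [ 585. -124.  111.] 68
screw_mark 0.67 [284. 194.] [ 591. -123.  113.] 146
phone 0.82 [300. 280.] [ 355. -177.    8.] 1252
glue_bottle 0.7 [364. 210.] [ 565. -354.   23.] 412
glue_bottle 0.53 [160. 159.] [696. 238.  69.] 208
glue_bottle 0.53 [294. 281.] [ 355. -176.    8.] 1244
tape_roll 0.67 [361. 208.] [ 564. -358.   22.] 521
driver 0.52 [260. 116.] [857. -61.  21.] 319
scene ['intrinsics', 'pose'] [1156. -733.  856.]
depth_stop 0.64 [239. 238.] [ 618. -156.   47.] 2782
gauge 0.59 [260. 209.] [583. -24.  38.] 339
mat_pad 0.91 [303. 148.] [491. 317.   5.] 1566
mat_pad 0.63 [220. 169.] [348.  65.   5.] 1830
screw_mark 0.54 [244. 213.] [ 603. -132.  113.] 267
screw_mark 0.37 [238. 236.] [ 619. -156.   49.] 2755
phone 0.71 [161. 216.] [ 363. -182.    9.] 1065
glue_bottle 0.94 [360. 175.] [714. 232.  54.] 429
glue_bottle 0.58 [263. 205.] [582. -23.  37.] 376
tape_roll 0.76 [169. 300.] [ 574. -358.   24.] 931
driver 0.58 [240. 212.] [ 604. -133.  113.] 243
```

View pics/top0.png

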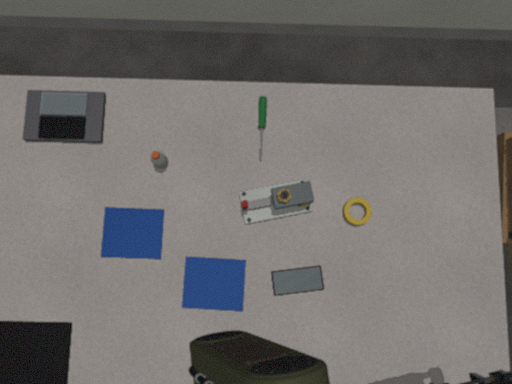

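View pics/scene0.png

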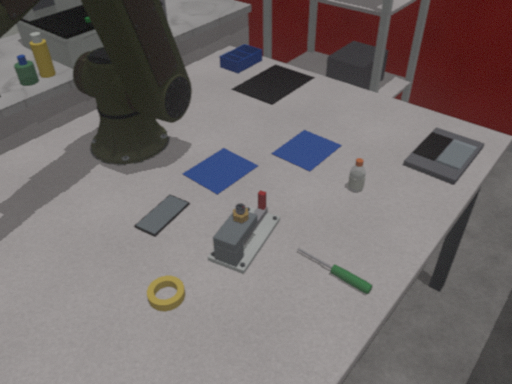

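The scene shows two blue mats, one at top pixel (133,232) (y≈+319) and one at (213,283) (y≈+71). The first is farther left, so it is the one meant. The stop is at (278,201), with the red handle at (245,204) and the nut at (284,196). I'll check the mat in an enlarged crop and get the stop's pose.

```bash
python3 - <<'E'
from h import *
im,d=shot('top');w=cloud('top',d)
m=manip.cut_out('depth_stop','top')[0]['mask']
def rect(p):
    (c,s,a)=cv2.minAreaRect(p[:,:2].astype(np.float32)); return np.round(c,1),np.round(s,1),round(a,1)
R=w[170:235,230:325].reshape(-1,3)
pl=R[(R[:,2]>10)&(R[:,2]<22)]; print('plate',rect(pl))
ar=R[(R[:,2]>80)&(R[:,2]<98)]; print('arm',rect(ar))
nu=R[(R[:,2]>103)]; print('hi',np.nanmedian(nu,0),nu[:,:2].min(0),nu[:,:2].max(0),len(nu))
hd=R[(R[:,2]>60)&(R[:,1]>-40)&(R[:,2]<80)]; print('handle',hd.mean(0),len(hd))
for (a,b,c,e) in((95,170,200,265),(175,250,250,320)):
    s=im[c:e,a:b].astype(int);q=(s[...,2]>s[...,0]+50); print('mat',rect(w[c:e,a:b][q]))
o=cv2.resize(im[190:320,90:260,::-1],None,fx=4,fy=4,interpolation=cv2.INTER_CUBIC);cv2.imwrite('pics/mats.png',o)
s=manip.read_state();print(s['eef_rot'],s['moment'],s['wrist_force'],s['finger_gap'])
wp=np.array(manip.calibration('wrist')['pose']);print(wp.round(2))
E
```

```text
plate (array([ 582.8, -107.9]), array([112.8, 206.3]), 12.5)
arm (array([ 589.6, -106.9]), array([ 60.5, 204. ]), 12.4)
hi [ 591.33035759 -123.42610324  113.77885524] [ 574.1519148  -143.46352463] [ 611.04028512 -106.44520541] 144
handle [561.02023567 -17.5450523   74.34403581] 4
mat (array([495.5, 320.2]), array([170.1, 145.4]), 81.1)
mat (array([341. ,  64.9]), array([175.9, 122.1]), 79.6)
[3.14159080e+00 8.26357538e-07 2.35831570e-01] [ 0.03550798  0.01335148 -0.01796711] [-0.25454109 -0.09693822 -0.27335267] 93.72764355279887
[[ 2.3000e-01  9.3000e-01  2.8000e-01  2.1181e+02]
 [-9.7000e-01  2.2000e-01  7.0000e-02 -5.1448e+02]
 [ 0.0000e+00 -2.9000e-01  9.6000e-01  3.8524e+02]
 [ 0.0000e+00  0.0000e+00  0.0000e+00  1.0000e+00]]
```

View pics/mats.png

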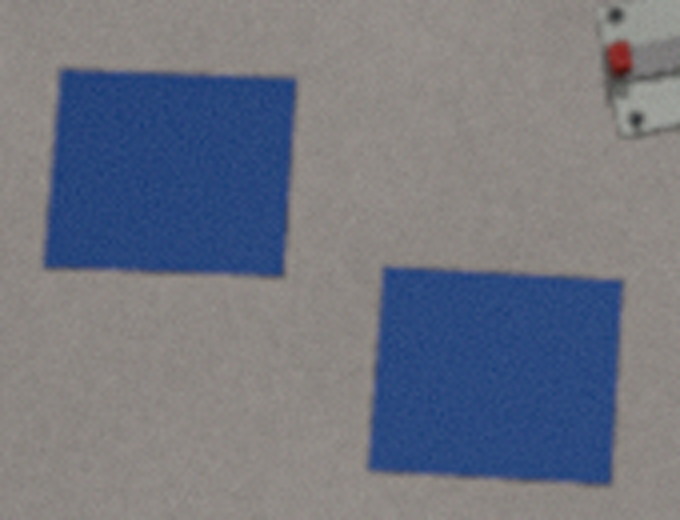

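The mat at crop (171,173), i.e. top pixel (133,233), is the farther left of the two identical blue mats and fits the description. The other, at crop (497,375), is the look-alike. Next I go above the nut, turning the wrist to the high end of its yaw range.

```bash
python3 -m creep '{"slide":[[2.9,2.6,0],[2.9,2.6,0],[2.9,2.6,0],[2.9,2.6,0],[2.9,2.6,0],[2.9,2.6,0],[2.9,2.6,0],[2.9,2.6,0]],"turn":[0.18,0.18,0.18,0.18,0.18,0.18,0.18,0.18],"claw":[0.65,0.65,0.65,0.65,0.65,0.65,0.65,0.65]}' 50
python3 -m creep '{"slide":[[2.9,2.6,0],[2.9,2.6,0],[2.9,2.6,0],[2.9,2.6,0],[2.9,2.6,0],[2.9,2.6,0],[2.9,2.6,0],[2.9,2.6,0]],"turn":[0.18,0.18,0.18,0.18,0.18,0.18,0.18,0.18],"claw":[0.65,0.65,0.65,0.65,0.65,0.65,0.65,0.65]}'
python3 -m creep '{"slide":[[0,0,0],[0,0,0]],"turn":[0,0],"claw":[0.65,0.65]}'
cat >> h.py <<'E'
def wcloud(d):
    c=manip.calibration('wrist');K=np.array(c['intrinsics']);P=np.array(c['pose'])
    v,u=np.mgrid[0:d.shape[0],0:d.shape[1]]
    x=(u-K[0,2])/K[0,0];y=(v-K[1,2])/K[1,1];r=np.hypot(x,y)+1e-9
    t=np.tan(r)/r
    p=np.stack([x*t*d,-y*t*d,-d],-1)
    w=p@P[:3,:3].T+P[:3,3]; w[d<=0]=np.nan
    return w
E
python3 - <<'E'
from h import *
im,d=shot('wrist','w1.png');w=wcloud(d);np.save('w1.npy',w)
for q in('jam_nut','screw_mark','gauge','depth_stop'):
    for r in manip.cut_out(q,'wrist')[:2]:
        m=r['mask'];print(q,round(r['score'],2),np.round(r['position']),np.round(np.nanmedian(w[m],0),1),m.sum())
s=manip.read_state();print(s['clock'],s['eef_pos'],s['eef_rot'],s['joints'],s['moment'])
E
```

```text
clock: 2.1
eef_pos: [361.3, -325.8, 404.8]
eef_rot: [3.141, 0.0, 1.682]
wrist_force: [-0.0, 0.3, -0.0]
finger_gap: 61.2
finger_force: 0.0
clock: 3.1
eef_pos: [593.4, -117.8, 404.6]
eef_rot: [-3.142, -0.0, 3.122]
wrist_force: [0.5, -0.4, -1.1]
finger_gap: 60.8
finger_force: 0.0
clock: 3.35
eef_pos: [592.2, -119.1, 404.5]
eef_rot: [-3.142, -0.0, 3.114]
wrist_force: [-0.5, -0.1, -0.3]
finger_gap: 61.0
finger_force: 0.0
jam_nut 0.6 [250. 188.] [ 586.3 -125.2  112.4] 726
screw_mark 0.74 [298. 336.] [867.  -62.4  21.4] 507
screw_mark 0.67 [251. 196.] [ 589.5 -125.2  113.5] 1291
gauge 0.77 [318. 167.] [576.3 -43.3  35.8] 1879
depth_stop 0.75 [252. 184.] [ 581.3 -125.8   73.2] 11952
3.6 [ 592.09514485 -119.38073198  404.89762196] [-3.14150917e+00  2.89564498e-04  3.11427275e+00] [-2.59587247e-01  4.20971257e-01  1.35690023e+00 -1.49075668e-05
  1.36342016e+00 -1.80306059e+00] [ 0.05583856 -0.13256352 -0.0267665 ]
```

View pics/w1.png

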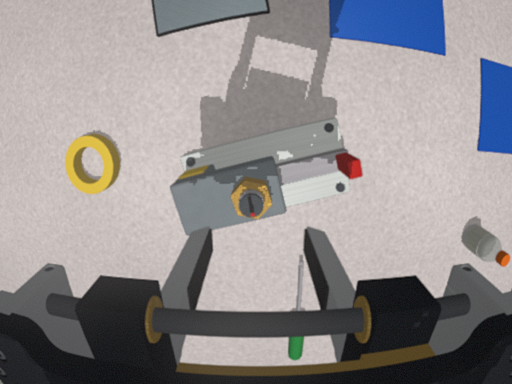

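The wrist view shows the brass nut at (251,198) with its screw and slot, the handle at (348,165) and the driver at (298,330). Next I fit the hexagon in an image rectified at the nut-top height.

```bash
cat >> h.py <<'E'
def ortho(im,z,cx,cy,half,ppm):
    c=manip.calibration('wrist');K=np.array(c['intrinsics']);P=np.array(c['pose'])
    n=int(2*half*ppm);r,k=np.mgrid[0:n,0:n]
    X=cx-half+k/ppm;Y=cy+half-r/ppm   # x right, y up
    q=(np.stack([X,Y,np.full_like(X,z)],-1)-P[:3,3])@P[:3,:3]
    x,y,zz=q[...,0],-q[...,1],-q[...,2]
    rr=np.hypot(x,y)+1e-9;th=np.arctan2(rr,zz)
    return cv2.remap(im,(K[0,2]+K[0,0]*th*x/rr).astype(np.float32),(K[1,2]+K[1,1]*th*y/rr).astype(np.float32),cv2.INTER_CUBIC)
E
python3 - <<'E'
from h import *
im,d=shot('wrist');w=wcloud(d);print('arm top z',np.nanmedian(w[200:225,200:225,2]))
o=ortho(im,112,588,-125,35,8)
cv2.imwrite('pics/ortho.png',o[:,:,::-1])
o2=o.astype(int);g=((o2[...,0]-o2[...,2])>50).astype(np.uint8)
g=cv2.morphologyEx(g,cv2.MORPH_OPEN,np.ones((5,5)))
n,l,s,c=cv2.connectedComponentsWithStats(g);print(s[1:],c[1:])
# reproject top height of nut
P=w.reshape(-1,3);P=P[(np.hypot(P[:,0]-588,P[:,1]+125)<25)&(P[:,2]>95)]
print(np.histogram(P[:,2],bins=np.arange(95,135,3)))
E
```

```text
arm top z 90.63884838761001
[[  175   124   319   318 37323]
 [  185   204     6    10    57]
 [  179   225    10    15   116]
 [  175   249     6    14    77]
 [  168   275     6     7    40]
 [  165   293     5     7    35]] [[310.13648421 279.1017871 ]
 [187.36842105 208.68421053]
 [183.37068966 232.0862069 ]
 [177.27272727 255.45454545]
 [170.375      277.875     ]
 [167.         296.        ]]
(array([ 20,  30,  23,  23,  26, 433, 136,  22,  21,  27,  43, 435,  18]), array([ 95,  98, 101, 104, 107, 110, 113, 116, 119, 122, 125, 128, 131,
       134]))
```

View pics/ortho.png

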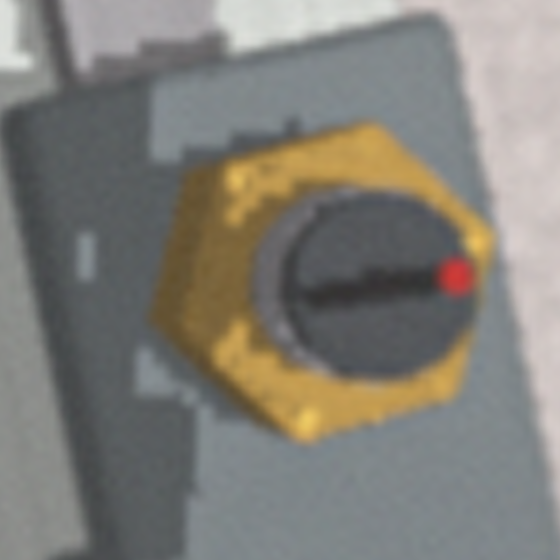

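The nut's top-face corners are at (375,125), (495,238), (455,400) and (305,440) in the ortho picture. That puts the centre at about (595,-125), with a corner direction of 16.3°. The grasp yaw is therefore 196.3° = 3.43 rad. I'll align, lower to just above the screw and re-measure.

```bash
python3 -m creep '{"slide":[[0.1,-0.3,-2],[0.1,-0.3,-2],[0,0,-2],[0,0,0],[0,0,0]],"turn":[0.156,0.156,0,0,0],"claw":[0.65,0.65,0.65,0.65,0.65]}'
python3 - <<'E'
from h import *
im,d=shot('wrist','w2.png');w=wcloud(d)
P=w.reshape(-1,3);P=P[(np.hypot(P[:,0]-593,P[:,1]+125)<25)]
T=P[(P[:,2]>127)&(P[:,2]<133)];print('screw',len(T),T.mean(0),cv2.minEnclosingCircle(T[:,:2].astype(np.float32)))
s=manip.read_state();print(s['clock'],s['eef_pos'],s['eef_rot'][2],s['joints'][5])
o=ortho(im,112,593,-125,35,8)
cv2.imwrite('pics/ortho2.png',o[:,:,::-1])
cv2.imwrite('pics/both2.png',np.hstack([o[:384,:,::-1][:, :288]*0+im[:384,:288,::-1]*0,im[:,:,::-1]])[:, 288:])
E
```

```text
clock: 4.28
eef_pos: [594.5, -124.9, 345.7]
eef_rot: [-3.141, 0.001, -2.856]
wrist_force: [0.2, 0.4, 0.4]
finger_gap: 61.0
finger_force: 0.0
screw 736 [ 594.7517239  -125.52026779  129.71073986] ((595.1371459960938, -125.16632843017578), 11.73536491394043)
4.325 [ 594.55511081 -124.87172506  345.80934832] -2.8557558135164736 -2.1239187388770966
```

View pics/ortho2.png

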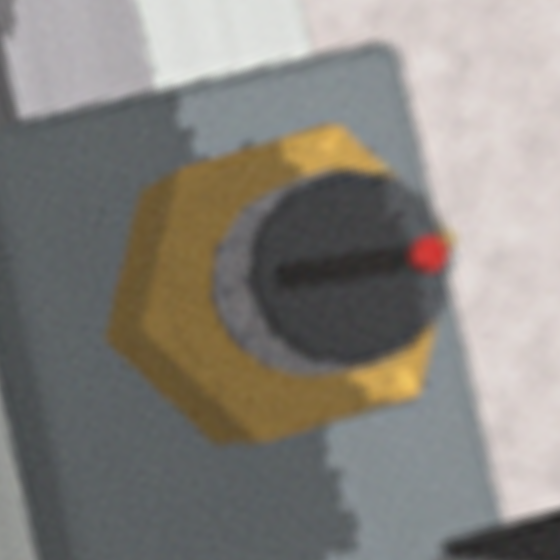

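```bash
python3 -m creep '{"slide":[[0.04,-0.04,-2.5],[0,0,-2.0],[0,0,-0.5],[0,0,0],[0,0,0],[0,0,0],[0,0,0]],"turn":[0,0,0,0,0,0,0],"claw":[0.6,0.6,0.6,0.4,0.3,0.3,0.3]}' 20
python3 - <<'E'
from h import *
s=manip.read_state();print(s['eef_pos'],s['wrist_force'],s['moment'],s['finger_gap'],s['finger_force'])
E
```

```text
clock: 5.2
eef_pos: [595.0, -125.2, 295.3]
eef_rot: [-3.141, 0.001, -2.855]
wrist_force: [0.1, 0.2, 3.7]
finger_gap: 35.6
finger_force: 20.0
[ 595.00905946 -125.16276783  295.3446743 ] [0.06287998 0.19464856 3.70476991] [ 0.13970142 -0.23179909  0.02435578] 35.60137647510073 20.00051110982895
```

```bash
cat > m.py <<'E'
from h import *
s=manip.read_state();print(s['clock'],np.round(s['eef_pos'],1),'yaw',round(s['eef_rot'][2],3),'q6',round(s['joints'][5],2),'F',np.round(s['wrist_force'],1),'M',np.round(s['moment'],3),round(s['finger_gap'],1),round(s['finger_force'],1),'eff',np.round(s['effort'][5],3))
E
python3 -m creep '{"slide":[[0,0,0],[0,0,-0.007],[0,0,-0.007],[0,0,-0.007],[0,0,-0.007],[0,0,-0.007]],"turn":[0,-0.14,-0.14,-0.14,-0.14,-0.14],"claw":[0.3,0.3,0.3,0.3,0.3,0.3]}' 50 >/dev/null; python3 m.py
python3 -m creep '{"slide":[[0,0,-0.007],[0,0,-0.007]],"turn":[-0.14,-0.14],"claw":[0.3,0.3]}' >/dev/null; python3 m.py
```

```text
5.95 [ 595.  -125.6  294.9] yaw 2.723 q6 -1.42 F [-0.4 -3.5  5. ] M [-0.663 -0.218  0.091] 35.4 50.0 eff -2.236
6.2 [ 594.9 -125.7  294.8] yaw 2.443 q6 -1.14 F [-0.8 -5.   5. ] M [-0.895  0.01   0.078] 35.4 50.0 eff -2.235
```

```bash
for i in 1; do python3 -m creep '{"slide":[[0,0.01,-0.005],[0,0.01,-0.005]],"turn":[-0.1,-0.1],"claw":[0.3,0.3]}' >/dev/null; python3 m.py; done
```

```text
6.45 [ 594.9 -125.7  294.6] yaw 2.244 q6 -0.94 F [-2.3 -5.7  6. ] M [-1.33   0.239  0.123] 35.4 50.0 eff -1.555
```

```bash
python3 -m creep '{"slide":[[0,0.01,-0.005],[0,0.01,-0.005]],"turn":[-0.1,-0.1],"claw":[0.3,0.3]}' >/dev/null; python3 m.py
```

```text
6.7 [ 594.8 -125.7  294.5] yaw 2.044 q6 -0.74 F [-1.8 -7.5  6. ] M [-1.593  0.462  0.091] 35.6 50.0 eff -1.567
```

```bash
python3 -m creep '{"slide":[[0,0,-0.005],[0,0,-0.005]],"turn":[-0.1,-0.1],"claw":[0.3,0.3]}' >/dev/null; python3 m.py
```

```text
6.95 [ 594.7 -125.7  294.4] yaw 1.844 q6 -0.54 F [-4.3 -7.7  6. ] M [-1.588  0.707  0.22 ] 35.2 50.0 eff -1.423
```

```bash
python3 -m creep '{"slide":[[-0.02,-0.04,-0.005]],"turn":[-0.05],"claw":[0.3]}' >/dev/null; python3 m.py;python3 m.py
```

```text
7.075 [ 594.6 -126.   294.4] yaw 1.795 q6 -0.49 F [-2.8 -4.9  6.4] M [-1.022  0.468  0.258] 35.3 50.0 eff -0.118
7.075 [ 594.6 -126.   294.4] yaw 1.795 q6 -0.49 F [-2.8 -4.9  6.4] M [-1.022  0.468  0.258] 35.3 50.0 eff -0.118
```

```bash
python3 -m creep '{"slide":[[0,-0.02,-0.005]],"turn":[-0.1],"claw":[0.3]}' >/dev/null; python3 m.py
```

```text
7.2 [ 594.5 -126.1  294.3] yaw 1.695 q6 -0.39 F [-4.  -4.8  7. ] M [-0.999  0.705  0.257] 35.4 50.0 eff -1.784
```

```bash
python3 -m creep '{"slide":[[-0.02,-0.02,-0.005]],"turn":[-0.08],"claw":[0.3]}' >/dev/null; python3 m.py
```

```text
7.325 [ 594.4 -126.2  294.3] yaw 1.615 q6 -0.31 F [-2.1 -3.7  6.5] M [-0.801  0.417  0.296] 35.2 50.0 eff -0.824
```

```bash
python3 -m creep '{"slide":[[-0.02,-0.02,0]],"turn":[-0.05],"claw":[0.3]}' >/dev/null; python3 m.py; python3 -m creep '{"slide":[[0,0,0]],"turn":[0],"claw":[0.3]}' >/dev/null; python3 m.py
```

```text
7.45 [ 594.2 -126.3  294.3] yaw 1.566 q6 -0.26 F [-1.  -2.8  6.1] M [-0.605  0.212  0.375] 35.7 50.1 eff -0.191
7.575 [ 594.3 -126.2  294.3] yaw 1.567 q6 -0.27 F [-2.5 -2.6  6.8] M [-0.713  0.314  0.411] 35.6 50.1 eff 0.802
```

```bash
for i in 1 2 3 4; do python3 -m creep '{"slide":[[0,0,0]],"turn":[0],"claw":[0.3]}' >/dev/null; python3 m.py | grep -o 'M.*eff'; done
```

```text
M [-0.688  0.274  0.4  ] 35.4 50.1 eff
M [-0.723  0.281  0.351] 35.6 50.1 eff
M [-0.758  0.277  0.367] 35.9 50.1 eff
M [-0.722  0.333  0.396] 35.8 50.1 eff
```

```bash
python3 -m creep '{"slide":[[0,0,0]],"turn":[-0.03],"claw":[0.3]}' >/dev/null; for i in 1 2 3; do python3 -m creep '{"slide":[[0,0,0]],"turn":[0],"claw":[0.3]}' >/dev/null; python3 m.py | grep -o 'yaw.*eff'; done
```

```text
yaw 1.538 q6 -0.24 F [-2.5 -3.   6.7] M [-0.711  0.306  0.402] 35.7 50.1 eff
yaw 1.538 q6 -0.24 F [-2.9 -4.   6.4] M [-0.753  0.306  0.4  ] 35.5 50.1 eff
yaw 1.538 q6 -0.24 F [-2.1 -3.8  5.8] M [-0.734  0.338  0.426] 35.5 50.1 eff
```

Tight at about 0.41 N m. Release, rise, and go above the handle for a close look.

```bash
python3 -m creep '{"slide":[[0,0,0],[0,0,0],[0,0,2],[0,0,2.5],[0,0,3],[0,0,2]],"turn":[0,0,0,0,-0.17,-0.17],"claw":[0.6,0.6,0.6,0.6,0.6,0.6]}' 
python3 -m creep '{"slide":[[-0.5,2,0],[-0.5,2,0],[-0.5,2,0],[-0.5,2,0],[-0.4,2,0],[0,0.8,0],[0,0,0],[0,0,0]],"turn":[-0.17,-0.17,-0.17,-0.17,-0.17,-0.13,0,0],"claw":[0.5,0.5,0.5,0.5,0.5,0.5,0.5,0.5]}' 
python3 - <<'E'
from h import *
s=manip.read_state()
im,d=shot('wrist','w3.png');w=wcloud(d)
a=im.astype(int);P=w[(a[...,0]>a[...,1]+50)&(a[...,0]>a[...,2]+50)]
T=P[(np.hypot(P[:,0]-571,P[:,1]+18)<35)&(P[:,2]>80)&(P[:,2]<95)];print('handle top',len(T),T.mean(0),cv2.minAreaRect(T[:,:2].astype(np.float32)))
T=P[(np.hypot(P[:,0]-595,P[:,1]+125)<20)];print('dot',len(T),T.mean(0) if len(T) else '')
print(s['eef_pos'],s['eef_rot'],s['joints'])
o=ortho(im,87,575,-60,90,3);cv2.imwrite('pics/o3.png',o[:,:,::-1])
E
```

```text
clock: 9.32
eef_pos: [594.3, -125.7, 389.9]
eef_rot: [3.141, -0.0, 1.192]
wrist_force: [0.3, 0.4, -0.7]
finger_gap: 56.9
finger_force: 0.0
clock: 10.32
eef_pos: [570.3, -18.1, 388.5]
eef_rot: [-3.142, 0.0, 0.221]
wrist_force: [-0.2, -0.0, 0.8]
finger_gap: 46.9
finger_force: 0.0
handle top 315 [573.19164601 -15.12180183  87.16549509] ((572.7482299804688, -15.273792266845703), (19.267032623291016, 14.98981761932373), 12.179903030395508)
dot 18 [ 602.76019999 -123.95052788  130.76211379]
[570.31990055 -18.07879078 388.52536018] [-3.14154854e+00  2.79198769e-04  2.20573809e-01] [-9.58694899e-02  3.58759018e-01  1.48120882e+00 -4.66370338e-05
  1.30190388e+00  1.25436543e+00]
```

View pics/o3.png

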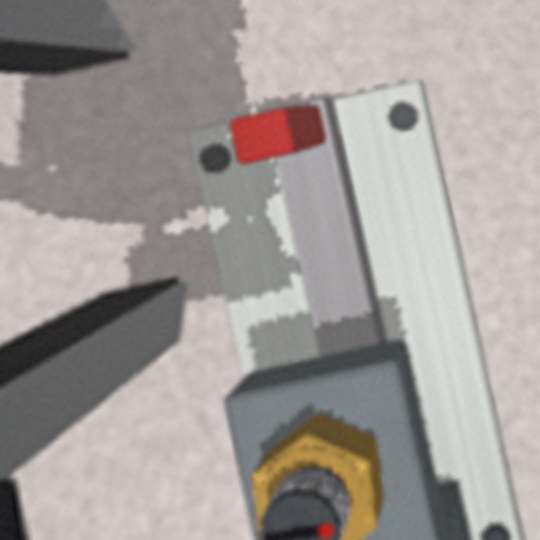

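Red handle at (275,132), well seen; the dot is unchanged, so the screw did not slip. Grasp the handle.

```bash
python3 -m creep '{"slide":[[0.26,0.29,-3],[0,0,-4],[0,0,-4],[0,0,-3],[0,0,0],[0,0,0],[0,0,0],[0,0,0]],"turn":[-0.008,0,0,0,0,0,0,0],"claw":[0.5,0.5,0.5,0.5,0.3,0,0,0]}' 40; python3 m.py
```

```text
clock: 11.38
eef_pos: [573.1, -15.0, 250.0]
eef_rot: [3.141, -0.002, 0.21]
wrist_force: [-0.9, 0.3, 7.1]
finger_gap: 15.8
finger_force: 40.0
11.375 [573.1 -15.  250. ] yaw 0.21 q6 1.27 F [-0.9  0.3  7.1] M [-0.076  0.134 -0.015] 15.8 40.0 eff -0.027
```

```bash
python3 -m creep '{"slide":[[-0.1,0.49,0],[-0.21,0.98,0.0],[-0.21,0.98,0.0],[-0.21,0.98,0],[-0.21,0.98,0],[-0.21,0.98,0],[-0.21,0.98,0]],"turn":[0,0,0,0,0,0,0],"claw":[0,0,0,0,0,0,0]}'; python3 m.py
```

```text
clock: 12.25
eef_pos: [559.5, 49.0, 249.7]
eef_rot: [3.14, -0.002, 0.21]
wrist_force: [1.1, -3.5, 6.2]
finger_gap: 15.8
finger_force: 40.0
12.25 [559.5  49.  249.7] yaw 0.21 q6 1.38 F [ 1.1 -3.5  6.2] M [-1.099 -0.189  0.053] 15.8 40.0 eff -0.286
```

```bash
python3 -m creep '{"slide":[[-0.21,0.98,0.2],[-0.4,1.9,0.8],[-0.4,1.9,1],[-0.4,1.9,1],[-0.4,1.9,1]],"turn":[0,0,0,0,0],"claw":[0,0,0,0,0]}'; python3 - <<'E'
from h import *
im,d=shot('top')
c=manip.calibration('top');K=np.array(c['intrinsics']);P=np.array(c['pose'])
a=im[195:270,95:172].astype(int)
m=(a[...,2]>a[...,0]+40).astype(np.uint8)
cn=max(cv2.findContours(m,cv2.RETR_EXTERNAL,cv2.CHAIN_APPROX_NONE)[0],key=cv2.contourArea)[:,0]+[95,195]
r=np.c_[(cn[:,0]-K[0,2])/K[0,0],-(cn[:,1]-K[1,2])/K[1,1],-np.ones(len(cn))]@P[:3,:3].T
w=P[:3,3]+r*((4-P[2,3])/r[:,2])[:,None]
print('mat',cv2.minAreaRect(w[:,:2].astype(np.float32)))
E
python3 m.py
```

```text
clock: 12.88
eef_pos: [540.8, 136.1, 289.6]
eef_rot: [-3.142, -0.0, 0.21]
wrist_force: [-0.2, 0.1, -2.0]
finger_gap: 15.7
finger_force: 40.0
mat ((484.75799560546875, 336.77899169921875), (146.88134765625, 145.5133056640625), 1.4061006307601929)
12.925 [540.6 137.8 290.9] yaw 0.211 q6 1.54 F [-0.7  2.2 -0.7] M [0.27  0.069 0.033] 16.0 40.0 eff -0.457
```

```bash
python3 -m creep '{"slide":[[-1.13,3.96,0],[-1.13,3.96,0],[-1.13,3.96,0],[-1.13,3.96,0],[-1.13,3.96,0],[-1.13,3.96,0],[0,0,-2],[0,0,-1.5]],"turn":[0,0,0,0,0,0,0,0],"claw":[0,0,0,0,0,0,0,0]}'; python3 m.py
python3 -m creep '{"slide":[[0,0,-0.8],[0,0,-0.4],[0,0,-0.2],[0,0,-0.1],[0,0,0]],"turn":[0,0,0,0,0],"claw":[0,0,0,0,0]}'; python3 m.py
```

```text
clock: 13.92
eef_pos: [472.9, 372.7, 252.9]
eef_rot: [3.141, 0.0, 0.211]
wrist_force: [0.3, -0.3, -2.9]
finger_gap: 15.6
finger_force: 40.0
13.925 [472.9 372.7 252.9] yaw 0.211 q6 1.97 F [ 0.3 -0.3 -2.9] M [ 0.13  -0.009 -0.009] 15.6 40.0 eff 0.037
clock: 14.55
eef_pos: [473.5, 372.2, 239.0]
eef_rot: [-3.141, -0.001, 0.21]
wrist_force: [0.1, -0.1, -0.8]
finger_gap: 15.7
finger_force: 40.0
14.55 [473.5 372.2 239. ] yaw 0.21 q6 1.97 F [ 0.1 -0.1 -0.8] M [ 0.028 -0.051 -0.03 ] 15.7 40.0 eff 0.006
```

```bash
python3 -m creep '{"slide":[[0,0,-0.05],[0,0,0],[0,0,0],[0,0,0],[0,0,2],[0,0,4],[0,0,4],[0,0,4]],"turn":[0,0,0,0,0,0,0,0],"claw":[0,0,0.3,0.5,0.5,0.5,0.5,0.5]}'; python3 m.py
python3 -m creep '{"slide":[[0,-6,2],[0,-6,2],[0,-6,0],[0,-6,0],[0,-3,0],[0,0,0]],"turn":[0,0,0,0,0,0],"claw":[0.5,0.5,0.5,0.5,0.5,0.5]}' >/dev/null
python3 - <<'E'
from h import *
im,d=shot('wrist','w4.png')
a=im.astype(int);w=wcloud(d)
P=w[(a[...,0]>a[...,1]+50)&(a[...,0]>a[...,2]+50)];T=P[(np.hypot(P[:,0]-473,P[:,1]-373)<40)]
print('handle',np.nanmedian(T,0),T[:,2].max())
g=manip.cut_out('gauge','wrist')
for r in g[:2]: print(r['score'],np.round(np.nanmedian(w[r['mask']],0)))
E
```

```text
clock: 15.55
eef_pos: [473.1, 372.1, 381.2]
eef_rot: [-3.141, -0.001, 0.21]
wrist_force: [0.3, 0.2, 0.5]
finger_gap: 46.8
finger_force: 0.0
15.55 [473.1 372.1 381.2] yaw 0.21 q6 1.97 F [0.3 0.2 0.5] M [-0.006  0.029  0.01 ] 46.8 0.0 eff 0.0
handle [473.53820823 368.27571512  75.35936185] 77.90829780280603
0.83 [483. 322.  24.]
```

View pics/w4.png

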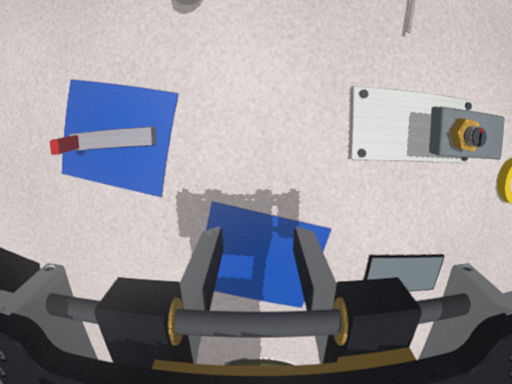

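The gauge lies flat on the left mat, slip at (115,138) and handle up at (65,146); its middle is within a few mm of the mat centre, and the stop is undisturbed. Hand in.

```bash
python3 -c "
from cell import manip
print(manip.sign_off())"
```

```text
the job is handed in; nothing more can be done
None
```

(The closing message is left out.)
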